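# Hold the matching impression tray in the curing lamp

### The job

Two jobs are on the dental bench: the case pan right beside the light-curing lamp holds the plaster cast of the one being worked on. Take the impression tray that matches this cast (closed palate for the upper jaw, open horseshoe for the lower) by its handle, pass it level and heels first through the slot in the lamp's front guard without forcing anything, until the whole tray is inside and just the handle stands out, and finish while holding it there, still, level and clear of the slot's edges. Leave everything else where it is.

Things in the scene. Friction and masses are not known exactly. Their poses are not given: they have to be found in the camera images.
- lamp: light-curing lamp, fixed: white box 170 mm deep (its x), 200 mm wide (y), 110 mm high, amber window and control panel in the roof, bare steel front guard. Origin: middle of its underside, on the bench. The guard is its -x face, 85 mm from the origin, looking to the robot's right (-y) within 15 deg; its x axis is the way a tray goes in.
- slot (a point): centre of the slot in the lamp's guard, on its outer face, mid-width, 62 mm above the bench; lamp's axes, x points in. Slot 74 mm wide (y), 20 mm high (z): 2 mm clearance all round a tray. Guard 6 mm thick; a flared 45 deg bezel stands 4 mm out as lead-in. Empty chamber behind: 158 mm deep, 188 mm wide, from 26 to 104 mm above the bench.
- tray_upper: pale pink resin impression tray for an upper jaw: U-shaped trough, middle closed by a palate plate. 70 mm wide (y), 15-16 mm high, 48-84 g, lying flat, trough up. Origin: middle of the underside. x axis points from handle to heels: heels (tapered in) end at x = +30 mm, front wall's outer face at x = -31 mm, handle from there to x = -80 mm. Handle points to -y within 30 deg at the start.
- tray_upper_grip (a point): centre of the grip block of this tray's handle, at x = -64, y = 0, z = +16 mm from the tray's origin, tray's axes. Block 32 mm long (x -48 to -80), 14 mm wide (y) with flat parallel sides, z 6 to 26 mm; between it and the front wall a lower neck 14 mm wide, z 3 to 13 mm.
- tray_lower: pale pink resin impression tray for a lower jaw: U-shaped trough, middle open (horseshoe). 70 mm wide (y), 15-16 mm high, 48-84 g, lying flat, trough up. Origin: middle of the underside. x axis points from handle to heels: heels (tapered in) end at x = +30 mm, front wall's outer face at x = -31 mm, handle from there to x = -80 mm. Handle points to -y within 30 deg at the start.
- tray_lower_grip (a point): centre of the grip block of this tray's handle, at x = -64, y = 0, z = +16 mm from the tray's origin, tray's axes. Block 32 mm long (x -48 to -80), 14 mm wide (y) with flat parallel sides, z 6 to 26 mm; between it and the front wall a lower neck 14 mm wide, z 3 to 13 mm.
- cast_upper: cream plaster cast of a toothless upper jaw, 68 mm wide, 62 mm long, 31 mm high: solid base, U-shaped ridge, domed palate between. Origin: middle of its underside. Stands in a case pan, either the one beside the lamp (0.17 to 0.32 m from the lamp's origin) or the one at the robot's far right (over 0.5 m from it).
- cast_lower: cream plaster cast of a toothless lower jaw, 66 mm wide, 61 mm long, 31 mm high: horseshoe-shaped base and ridge, open middle. Origin: middle of its underside. Stands in the other case pan.
- pan_a: dark grey plastic case pan 110 x 150 x 32 mm with one cast in it, origin at the middle of its underside; beside the lamp or at the robot's far right. Leave alone.
- pan_b: the same kind of case pan with the other cast. Leave alone.
- dropper: white plastic bottle, 42 mm across and 100 mm high, standing; origin at its underside. Leave alone.
- dish: small white ceramic mixing cup, 56 mm across and 34 mm high; origin at its underside. Leave alone.
- wax_knife: wax knife with a wooden handle and a narrow steel blade, 175 mm long, lying on the bench along its x axis; origin under the middle of its length. Leave alone.
Things that resemble listed ones, but are neither listed nor needed, are in the scene too. What is shaped like the tray_lower but yellow is not meant.

How it is judged:
On the way:
1. the tray that matches the cast beside the lamp is held in the fingers, lifted more than 25 mm off the bench (((horizontal distance between cast_upper and lamp below 0.42 m and contact force between the fingers and tray_upper above 2 N and height (world z) of tray_upper above 0.025 m) or (horizontal distance between cast_lower and lamp below 0.42 m and contact force between the fingers and tray_lower above 2 N and height (world z) of tray_lower above 0.025 m))), for 0.2 s.
At the end, for the whole second after the job is handed in: The matching tray is gripped (over 2 N) in the slot: origin 27-45 mm behind the guard face, within 4 mm sideways of its middle and 4.5-12 mm below, tilt < 0.12 rad, turn < 0.1 rad, under 20 mm/s, lamp contact under 0.4 N. Matching: its cast is within 0.42 m of the lamp. Other tray not held (((horizontal distance between cast_upper and lamp below 0.42 m and contact force between the fingers and tray_upper above 2 N and x of tray_upper in the frame of slot between 0.027 and 0.045 m and y of tray_upper in the frame of slot between -0.004 and 0.004 m and z of tray_upper in the frame of slot between -0.012 and -0.0045 m and angle between tray_upper's own z axis and vertical below 0.12 rad and angle between the x axis of tray_upper and the x axis of lamp, either way round below 0.1 rad and contact force between tray_upper and lamp below 0.4 N and linear speed of tray_upper below 0.02 m/s and contact force between anything else and tray_lower below 3 N) or (horizontal distance between cast_lower and lamp below 0.42 m and contact force between the fingers and tray_lower above 2 N and x of tray_lower in the frame of slot between 0.027 and 0.045 m and y of tray_lower in the frame of slot between -0.004 and 0.004 m and z of tray_lower in the frame of slot between -0.012 and -0.0045 m and angle between tray_lower's own z axis and vertical below 0.12 rad and angle between the x axis of tray_lower and the x axis of lamp, either way round below 0.1 rad and contact force between tray_lower and lamp below 0.4 N and linear speed of tray_lower below 0.02 m/s and contact force between anything else and tray_upper below 3 N))); the arm keeps its last pose, push and grip.
It fails at once if the tray is forced against the lamp (more than 15 N) (contact force between any of tray_upper, tray_lower and lamp above 15 N).
It fails at once if the robot pushes against the lamp (more than 15 N) (contact force between the arm and lamp above 15 N).
It fails at once if the tray of the other job is disturbed (moved more than 20 mm) ((horizontal distance between cast_upper and lamp below 0.42 m and distance of tray_lower from where it was at the start of the episode above 0.02 m) or (horizontal distance between cast_lower and lamp below 0.42 m and distance of tray_upper from where it was at the start of the episode above 0.02 m)).
It fails at once if a cast, its pan, the bottle, the mixing cup or the wax knife is disturbed (moved more than 20 mm) (distance of any of cast_upper, cast_lower, pan_a, pan_b, dropper, dish, wax_knife from where it was at the start of the episode above 0.02 m).
It also fails if it takes over 45 s, if anything falls off the work surface, if the arm or the gripper's body presses on something with over 40 N, if the wrist force passes 120 N, or if a joint passes its speed limit or range.

### The arm

A 7-joint arm with a two-finger parallel gripper is mounted at the origin on the work surface. World frame = base frame: x ahead of the robot, y to its left, z up, the work surface at z = 0. Lengths are in m, angles in rad, forces in N, time in s.
With the tool pointing down it reaches from about 0.425 to 0.875 m from the base axis. Payload 8.4 kg.
Tool frame: the origin (TCP) lies midway between the tips of the shut fingers; the grasp point (between the pads) lies 19 mm behind it; z points along the fingers, y is the line along which they close (so a half turn about z gives the same grasp; the last joint's range is limited). The gripper opens to 87 mm and grips with 3 to 60 N. Pads are 19 mm wide; open, the fingers measure 117 mm over their backs; the gripper's body (75 mm by 190 mm) begins 51 mm behind the grasp point.
Start: joints at [-1.319, 0.333, 0.04, 1.465, -0.013, 1.343, -0.059], TCP at [0.223, 0.61, 0.223] pointing down, gripper open.
Joint ranges: [-2.58, 2.58], [-0.38, 2.09], [-1.3, 1.39], [0.25, 2.4], [-1.5, 4.64], [0.08, 2.09], [-2.65, 2.65]. Speed limits (rad/s): [2.22, 2.22, 2.79, 2.79, 3.14, 3.14, 3.14].

### API

Orientations are given as a rotation vector (axis times angle).
In Python, from workcell import r gives the robot as it stands.
- The arm moves only by the tool apply_moves, never from a script. Its argument "rows" is a list of rows, each an object of numbers: "tx", "ty", "tz": the shift along the tool's x, y, z each as a share of 0.2 m, from -1 to 1; "turn": the turn about the tool's z as a share of pi rad, from -1 to 1; "claw": the opening, from -1 (shut) to 1 (fully open). A call has 1 to 12 rows; each row is the pose to reach, as a shift and turn from the pose commanded when the call began, along the tool's axes at that moment, turning the shorter way round; what a row does not reach only later rows make up. A row lasts 1/8 s, in which the tool goes at most 62.5 mm and 10.7 degrees, less where a joint would pass 70% of its speed; a pose out of reach is approached as far as the arm can. A call with a number of a shift or a turn outside -1 to 1 is refused whole. A call with a gripper value outside its range is refused whole. The fingers move at their own pace and stop on an object; "squeeze" is the grip in N (left out, the last holds). Time passes only in rows, so rows that repeat a pose let the fingers close. It gives the time, the measured TCP pose, the force, the opening and the grip force at its end, in the units of the state.
- r.sense(): the state, without advancing time (a new reading comes with each control period).
- r.capture(name): name is "side" or "top"; returns a dict with "image" (384x512x3 uint8, blue, green, red), "fovy" (degrees; the focal length in pixels is half the picture's height over the tangent of half this angle, whatever the lens; pixels are square), "cx", "cy" (the principal point, pixels), "cam_to_world" (4x4, takes a point from camera to world coordinates). Camera axes: x right, y up, looking along -z (the intrinsics and any distortion apply to the point x, -y, -z); pixel columns grow to the right and rows downward; lengths in m; the calibration is good to about 2 mm. A picture is of the moment at which its call begins. There is no depth.
- r.finish_job(): hands the job in; it is judged then, once.
The state is a dict: "t": time; "joint_positions": joint angles; "qd": joint speeds; "tau": joint torques, N m; "position": TCP position; "tcp_rot": TCP orientation; "contact_force": force on the tool from outside, world axes, zero at the start; "torque": the same for the moment, N m; "opening": finger opening in m; "gripper_force": force on a finger pad.
Only numpy, scipy, OpenCV 4.12 (cv2) and the standard library are available. Lean on these libraries where they do the work, as an engineer would, in place of code of your own. Each camera call takes 0.05 s, during which the arm holds its last target. There are 200 camera calls.

## Working session

There is one attempt and no reset: what is moved stays moved. The work goes in short steps, Python scripts to look and compute and a tool call to move; the robot and the scene stay as the last step left them, time stands still between calls to the robot, and variables do not carry over. Pictures are saved under pics/ and viewed, at most 10 in all, crops included, and the job is handed in when it is done.

Besides the shell and the picture viewer there is one more tool, called after "Emit:" by a JSON object that holds its "api" and its "payload". apply_moves: Moves the arm, as the interface text tells. Shift numbers are shares of 0.2 m and turn numbers shares of pi rad, none past 1 either way. Its arguments: {"type":"object","properties":{"rows":{"type":"array"},"squeeze":{"type":"number"}},"required":["rows"]}

```bash
mkdir -p pics; ls
python3 - <<'E'
from workcell import r
import cv2,numpy as np
s=r.sense();print({k:np.round(v,4) for k,v in s.items()})
for n in("side","top"):
    c=r.capture(n);cv2.imwrite(f"pics/{n}0.png",c["image"]);print(n,c["fovy"],c["cx"],c["cy"],[k for k in c]);print(np.round(c["cam_to_world"],4))
E
```

```text
pics
{'t': np.float64(0.0), 'joint_positions': array([-1.3192,  0.3339,  0.0399,  1.4662, -0.0134,  1.3433, -0.0585]), 'qd': array([ 0.0018,  0.0002,  0.0003, -0.0001,  0.0019,  0.0024, -0.0003]), 'tau': array([-1.00000e-04, -6.56350e+01,  1.33470e+00, -4.03801e+01,
       -5.99000e-02,  4.47000e-02,  2.00000e-04]), 'position': array([0.2232, 0.61  , 0.2217]), 'tcp_rot': array([-5.4820e-01, -3.0932e+00,  2.5000e-03]), 'contact_force': array([ 0.3074,  0.3261, -0.7207]), 'torque': array([ 0.0521,  0.0245, -0.0025]), 'gripper_force': np.float64(0.0), 'opening': np.float64(0.0872)}
side 49.5621486398208 259.45647212911535 189.40819924793107 ['image', 'fovy', 'cx', 'cy', 'cam_to_world']
[[ 0.9014  0.299  -0.3133  0.2515]
 [-0.433   0.6148 -0.6592 -0.6853]
 [-0.0045  0.7298  0.6836  0.7458]
 [ 0.      0.      0.      1.    ]]
top 47.6849104124434 261.7805948886836 195.16990958285763 ['image', 'fovy', 'cx', 'cy', 'cam_to_world']
[[ 0.0229  0.993  -0.1157  0.4332]
 [-0.9996  0.0248  0.0148  0.0039]
 [ 0.0176  0.1153  0.9932  1.2103]
 [ 0.      0.      0.      1.    ]]
```

View pics/side0.png

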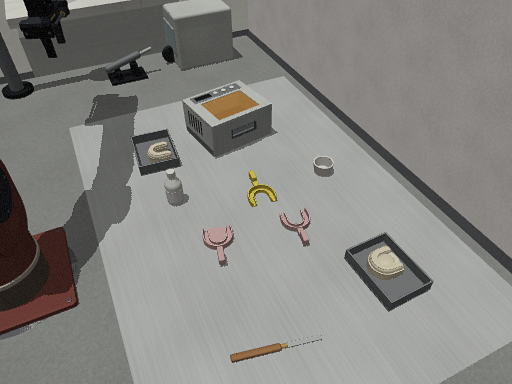

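View pics/top0.png

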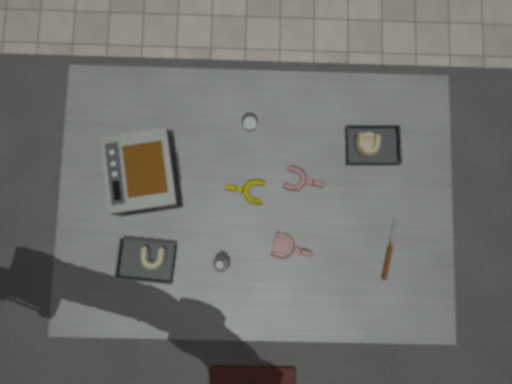

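Side view: the lamp is at (228,117) with its slot at (243,128), the nearby pan's cast at (158,151) and the far pan's cast at (385,261). The candidates are the pink closed tray (218,240), the pink horseshoe (296,222) and the yellow horseshoe decoy (262,190). In the top view they are at (287,246), (300,180) and (250,190). I'll check the casts and trays in one close crop.

Run:
```python
import cv2,numpy as np
s=cv2.imread("pics/side0.png");t=cv2.imread("pics/top0.png")
def c(im,x,y,w=33,h=25): return cv2.resize(im[y-h:y+h,x-w:x+w],(396,300),interpolation=cv2.INTER_CUBIC)
cv2.imwrite("pics/m1.png",np.vstack([np.hstack([c(s,158,151),c(s,385,261)]),np.hstack([c(s,296,225),c(s,243,128)])]))
cv2.imwrite("pics/m2.png",np.vstack([np.hstack([c(t,150,258),c(t,370,143)]),np.hstack([c(t,303,180),c(t,145,170,66,50)])]))
```

```text
(no output)
```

View pics/m1.png

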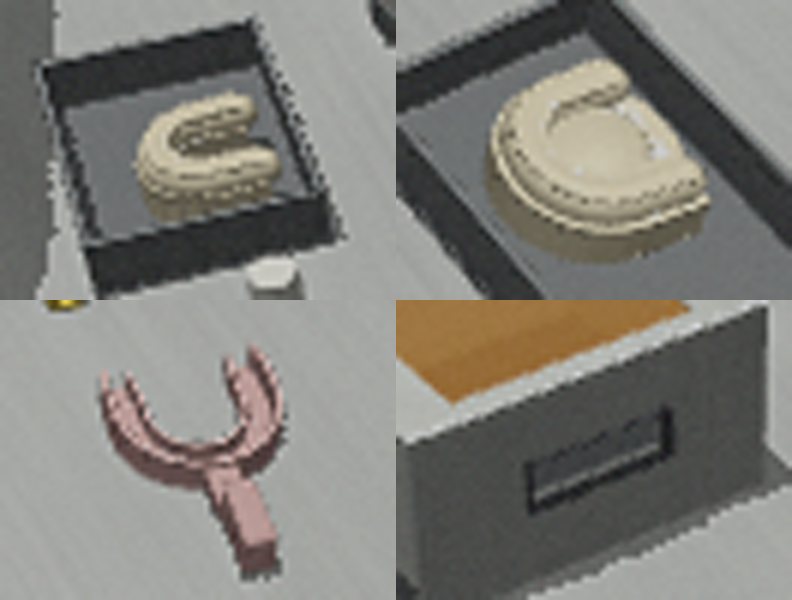

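View pics/m2.png

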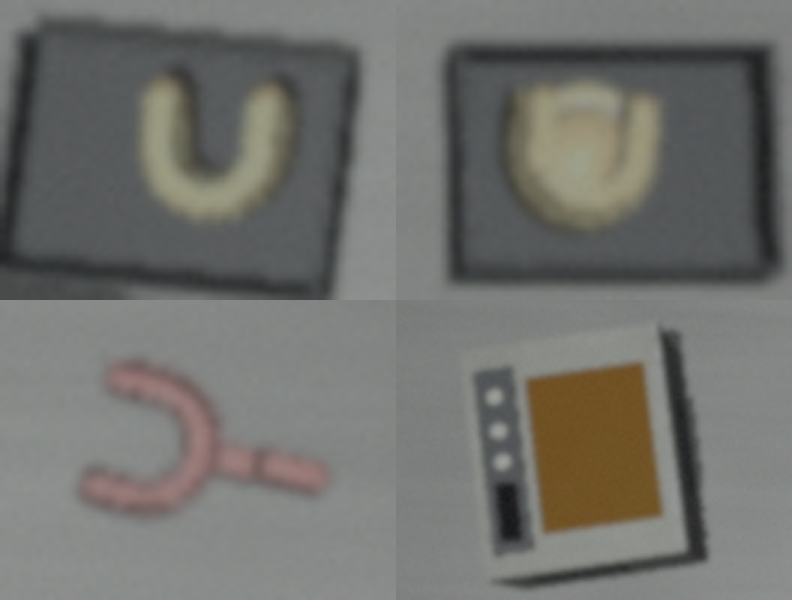

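The near cast (top 150,258) is an open horseshoe, so it is the lower jaw. The far cast is domed, so it is the upper. The target is the pink horseshoe tray (side 296,222; top 300,180). The slot spans about (232..256, 121..139) in the side view. Next I'll fit the poses of lamp and tray to both views.

```bash
cat > h.py <<'E'
import cv2,numpy as np
from scipy.optimize import least_squares,minimize
from scipy.spatial.transform import Rotation as R
def P(c,X):
    X=np.atleast_2d(X);T=np.linalg.inv(c["cam_to_world"]);q=X@T[:3,:3].T+T[:3,3]
    f=c["image"].shape[0]/2/np.tan(np.radians(c["fovy"])/2)
    return np.c_[c["cx"]-f*q[:,0]/q[:,2],c["cy"]+f*q[:,1]/q[:,2]]
def pose(p,X):
    c,s=np.cos(p[2]),np.sin(p[2]);X=np.asarray(X,float)
    return np.c_[p[0]+c*X[:,0]-s*X[:,1],p[1]+s*X[:,0]+c*X[:,1],X[:,2]+(p[3] if len(p)>3 else 0)]
def box(x0,x1,y0,y1,z0,z1): return np.array([(x,y,z) for x in(x0,x1) for y in(y0,y1) for z in(z0,z1)])
def traymodel(w=.013,n=2.2):
    a=np.linspace(-np.pi/2,np.pi/2,15)  # arch, front at -x
    sg=lambda v:np.sign(v)*abs(v)**(2/n)
    o=[(0.004-.035*sg(np.cos(t)),.035*sg(np.sin(t))) for t in a]; o=[(.030,-.032)]+o+[(.030,.032)]
    i=[(0.004-(.035-w)*sg(np.cos(t)),(.035-w)*sg(np.sin(t))) for t in a]; i=[(.030,-.032+w)]+i+[(.030,.032-w)]
    o,i=np.array(o),np.array(i);parts=[]
    for k in range(len(o)-1):
        q=np.array([o[k],o[k+1],i[k],i[k+1]]);parts.append(np.vstack([np.c_[q,np.zeros(4)],np.c_[q,np.full(4,.0155)]]))
    return parts+[box(-.05,-.028,-.007,.007,.003,.013),box(-.08,-.048,-.007,.007,.006,.026)]
S=8
def render(c,p,parts,roi):
    x0,y0,x1,y1=roi;m=np.zeros(((y1-y0)*S,(x1-x0)*S),np.uint8)
    for q in parts:
        uv=((P(c,pose(p,q))-[x0,y0]+.5)*S).astype(np.float32)
        cv2.fillConvexPoly(m,cv2.convexHull(np.round(uv).astype(np.int32)),255)
    return cv2.resize(m,(x1-x0,y1-y0),interpolation=cv2.INTER_AREA)/255.
def pink(c,roi):
    x0,y0,x1,y1=roi;im=c["image"][y0:y1,x0:x1].astype(float)
    return np.clip((im[...,2]-im[...,1]-4)/28,0,1)   # soft mask
E
cat > fit.py <<'E'
from h import *
from workcell import r
C={n:r.capture(n) for n in("side","top")}
# lamp
t=np.array([[101.3,137.3],[167,128.3],[177,204.3],[112,213.3]]);s=np.array([[272,103.8],[211.5,126.7]])
sl=np.array([[232,130.5],[256,121],[256,128.8],[232.3,138.8]])
roof=np.array([[.085,-.1,.11],[-.085,-.1,.11],[-.085,.1,.11],[.085,.1,.11]])
b=np.array([[-.089,y*.041,.062+z*.014] for y,z in((1,1),(-1,1),(-1,-1),(1,-1))])
rf=lambda p:np.r_[(P(C["top"],pose(p,roof))-t).ravel(),(P(C["side"],pose(p,roof[1:3]))-s).ravel()]
L=None
for y0 in(.3,):
    o=least_squares(rf,[.5,y0,np.pi/2]);print("lamp",o.x,np.round(rf(o.x),1))
print("slot resid",np.round(P(C["side"],pose(o.x,b))-sl,1).tolist())
rois={"side":(265,195,325,255),"top":(272,155,332,205)}
def fit(zfree,names,x0,parts):
    M={n:pink(C[n],rois[n]) for n in names}
    J=lambda p:sum(((render(C[n],p,parts,rois[n])-M[n])**2).sum() for n in names)
    D=np.array([.006,.006,.1,.006][:4 if zfree else 3])
    best=minimize(J,x0,method="Nelder-Mead",options=dict(initial_simplex=np.vstack([x0,x0+np.diag(D)]),xatol=1e-5,fatol=1e-3))
    return best.x,best.fun
f=C["top"];T=f["cam_to_world"];F=192/np.tan(np.radians(f["fovy"])/2)
d=T[:3,:3]@[(298-f["cx"])/F,-(180-f["cy"])/F,-1];g=T[:3,3]-d*T[2,3]/d[2];print("guess",g)
for w,n in((.013,2.2),(.011,2.2),(.015,2.),(.013,2.6)):
    pt=traymodel(w,n)
    for zf,ns in((0,("side","top")),(1,("side","top")),(0,("side",)),(0,("top",))):
        x0=np.r_[g[:2],1.45,[0]*zf];print(w,n,ns,*fit(zf,ns,x0,pt))
        if w!=.013 or n!=2.2: break
E
python3 fit.py
```

```text
lamp [0.61715544 0.30188311 1.74707531] [ 0.3  0.1  0.4 -0.4  0.5 -0.3 -1.6  0.8 -0.1 -0.   0.4  0.7]
slot resid [[-0.0, 0.6], [0.1, 0.2], [0.2, 0.5], [0.2, 0.5]]
guess [ 0.61980437 -0.11528053  0.        ]
0.013 2.2 ('side', 'top') [ 0.62320099 -0.10505496  1.34601265] 194.4354407645411
0.013 2.2 ('side', 'top') [ 0.6239509  -0.1044244   1.34723881 -0.003304  ] 192.0516158620311
0.013 2.2 ('side',) [ 0.62228829 -0.10560105  1.34507163] 116.11787607199742
0.013 2.2 ('top',) [ 0.62396304 -0.10530038  1.35961984] 73.36251773258323
0.011 2.2 ('side', 'top') [ 0.62332216 -0.10393212  1.35244937] 180.80672982918657
0.015 2.0 ('side', 'top') [ 0.62260572 -0.10646612  1.35426782] 220.87395232602844
0.013 2.6 ('side', 'top') [ 0.62333518 -0.10399857  1.34277635] 215.6957175811501
```

```bash
cat > go.py <<'E'
import sys,numpy as np
from workcell import r
from scipy.spatial.transform import Rotation as R
def delta(x,y,z,yaw):
    s=r.sense();M=R.from_rotvec(s["tcp_rot"]).as_matrix();p=np.array(s["position"])
    d=M.T@(np.array([x,y,z])-p)
    a=np.arctan2(M[1,0],M[0,0]);e=(yaw-a+np.pi/2)%np.pi-np.pi/2   # world turn, mod pi
    print("t",round(s["t"],2),"pos",p.round(4),"toolx yaw",round(a,3),"tiltz",M[:,2].round(4),"q7",round(s["joint_positions"][6],3),"F",np.round(s["contact_force"],1),"op",round(s["opening"],4),"g",round(s["gripper_force"],1))
    print("shift share",(d/.2).round(3),"turn share",round(-e/np.pi,4))
if __name__=="__main__": delta(*map(float,sys.argv[1:5]))
E
python3 - <<'E'
import numpy as np
for n,(x,y,a) in dict(tray=(.6232,-.1046,1.349)).items():
    print(n,x-.066*np.cos(a),y-.066*np.sin(a))
for o in(-.1,.037):
    a=1.747;d=o-.066;print("slot",o,.6319+d*np.cos(a),.2182+d*np.sin(a))
E
python3 go.py .6087 -.169 .22 1.349
```

```text
tray 0.6086811681481957 -0.1689832549787523
slot -0.1 0.660998687821606 0.054770301453313824
slot 0.037 0.6369835057037746 0.1896490285671452
t 0.2 pos [0.2233 0.6101 0.222 ] toolx yaw 2.791 tiltz [-3.e-04 -9.e-04 -1.e+00] q7 -0.058 F [-1.  -0.4 -0.1] op 0.0868 g 0.0
shift share [-3.148 -2.996  0.013] turn share 0.4589
```

Emit:
{"api": "apply_moves", "payload": {"rows": [{"tx":-0.2,"ty":-0.19,"turn":0.04,"claw":1},{"tx":-0.4,"ty":-0.38,"turn":0.08,"claw":1},{"tx":-0.6,"ty":-0.57,"turn":0.12,"claw":1},{"tx":-0.8,"ty":-0.76,"turn":0.16,"claw":1},{"tx":-1,"ty":-0.95,"turn":0.2,"claw":1},{"tx":-1,"ty":-0.95,"turn":0.2,"claw":1}]}}

```text
invalid input
```

```bash
python3 go.py .6087 -.169 .22 1.349
```

```text
t 0.2 pos [0.2233 0.6101 0.222 ] toolx yaw 2.791 tiltz [-3.e-04 -9.e-04 -1.e+00] q7 -0.058 F [-1.  -0.4 -0.1] op 0.0868 g 0.0
shift share [-3.148 -2.996  0.013] turn share 0.4589
```

Emit:
{"api": "apply_moves", "payload": {"rows": [{"tx":-0.2,"ty":-0.19,"tz":0,"turn":0.04,"claw":1},{"tx":-0.4,"ty":-0.38,"tz":0,"turn":0.08,"claw":1},{"tx":-0.6,"ty":-0.57,"tz":0,"turn":0.12,"claw":1},{"tx":-0.8,"ty":-0.76,"tz":0,"turn":0.16,"claw":1},{"tx":-1,"ty":-0.95,"tz":0,"turn":0.2,"claw":1},{"tx":-1,"ty":-0.95,"tz":0,"turn":0.2,"claw":1}]}}

```text
t: 0.95
position: [0.3484, 0.3593, 0.223]
tcp_rot: [1.489, 2.766, 0.001]
contact_force: [-0.4, 1.1, -0.1]
opening: 0.0868
gripper_force: 0.0
```

```bash
python3 go.py .6087 -.169 .22 1.349
```

```text
t 0.95 pos [0.3484 0.3593 0.223 ] toolx yaw 2.154 tiltz [ 6.e-04  0.e+00 -1.e+00] q7 -0.301 F [-0.4  1.1 -0.1] op 0.0868 g 0.0
shift share [-2.922 -0.369  0.016] turn share 0.2563
```

Emit:
{"api": "apply_moves", "payload": {"rows": [{"tx":-0.25,"ty":-0.03,"tz":0,"turn":0.05,"claw":1},{"tx":-0.5,"ty":-0.06,"tz":0,"turn":0.1,"claw":1},{"tx":-0.75,"ty":-0.09,"tz":0,"turn":0.15,"claw":1},{"tx":-1,"ty":-0.12,"tz":0,"turn":0.2,"claw":1},{"tx":-1,"ty":-0.12,"tz":0,"turn":0.256,"claw":1},{"tx":-1,"ty":-0.12,"tz":0,"turn":0.256,"claw":1}]}}

```text
t: 1.7
position: [0.4374, 0.1843, 0.2225]
tcp_rot: [-2.443, -1.975, 0.0]
contact_force: [-0.5, 0.0, 0.2]
opening: 0.0872
gripper_force: 0.0
```

```bash
python3 go.py .6087 -.169 .22 1.349
```

```text
t 1.7 pos [0.4374 0.1843 0.2225] toolx yaw 1.36 tiltz [-1.e-04  2.e-04 -1.e+00] q7 -0.718 F [-0.5  0.   0.2] op 0.0872 g 0.0
shift share [-1.548  1.207  0.012] turn share 0.0035
```

Emit:
{"api": "apply_moves", "payload": {"rows": [{"tx":-0.2,"ty":0.16,"tz":0,"turn":0,"claw":1},{"tx":-0.4,"ty":0.32,"tz":0,"turn":0,"claw":1},{"tx":-0.6,"ty":0.48,"tz":0,"turn":0,"claw":1},{"tx":-0.8,"ty":0.64,"tz":0,"turn":0,"claw":1},{"tx":-1,"ty":0.8,"tz":0,"turn":0,"claw":1}]}}

```text
t: 2.33
position: [0.5526, -0.0451, 0.2226]
tcp_rot: [-2.436, -1.984, -0.001]
contact_force: [0.3, 0.1, -0.5]
opening: 0.0877
gripper_force: 0.0
```

Emit:
{"api": "apply_moves", "payload": {"rows": [{"tx":-0.2,"ty":0.16,"tz":0.1,"turn":0.0035,"claw":1},{"tx":-0.4,"ty":0.3,"tz":0.3,"turn":0.0035,"claw":1},{"tx":-0.55,"ty":0.4,"tz":0.5,"turn":0.0035,"claw":1},{"tx":-0.55,"ty":0.4,"tz":0.6,"turn":0.0035,"claw":1},{"tx":-0.55,"ty":0.4,"tz":0.6,"turn":0.0035,"claw":1}]}}

```text
t: 2.95
position: [0.6061, -0.1678, 0.1008]
tcp_rot: [-2.449, -1.964, 0.003]
contact_force: [0.8, 0.5, 0.2]
opening: 0.0872
gripper_force: 0.0
```

```bash
python3 go.py .6087 -.169 .003 1.349
python3 - <<'E'
from workcell import r
import cv2,numpy as np
o=[]
for n,(x,y) in (("side",(296,225)),("top",(310,182))):
    im=r.capture(n)["image"];o.append(cv2.resize(im[y-37:y+38,x-50:x+50],(400,300),interpolation=cv2.INTER_CUBIC))
cv2.imwrite("pics/a.png",np.hstack(o))
E
```

```text
t 2.95 pos [ 0.6061 -0.1678  0.1008] toolx yaw 1.352 tiltz [-3.4e-03  9.0e-04 -1.0e+00] q7 0.239 F [0.8 0.5 0.2] op 0.0872 g 0.0
shift share [-0.003  0.016  0.489] turn share 0.0009
```

View pics/a.png

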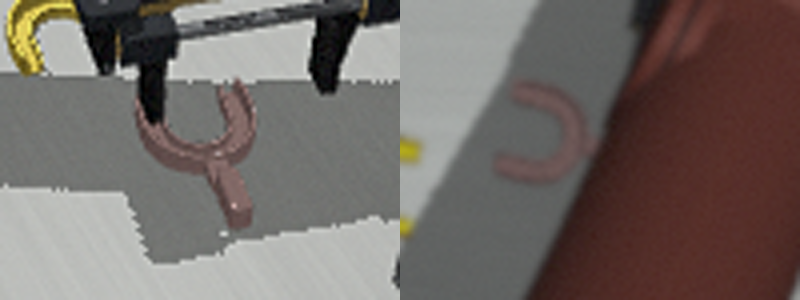

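The fingers straddle the handle: left tip about (285,218), right tip about (327,210), tool still 0.1 m up. I'll descend in two steps.

Emit:
{"api": "apply_moves", "payload": {"rows": [{"tx":0,"ty":0.016,"tz":0.2,"turn":0.001,"claw":1},{"tx":0,"ty":0.016,"tz":0.36,"turn":0.001,"claw":1},{"tx":0,"ty":0.016,"tz":0.44,"turn":0.001,"claw":1},{"tx":0,"ty":0.016,"tz":0.47,"turn":0.001,"claw":1},{"tx":0,"ty":0.016,"tz":0.482,"turn":0.001,"claw":1},{"tx":0,"ty":0.016,"tz":0.482,"turn":0.001,"claw":1}]}}

```text
t: 3.8
position: [0.6105, -0.1706, 0.0071]
tcp_rot: [2.458, 1.956, 0.002]
contact_force: [-0.6, -0.6, -0.6]
opening: 0.0869
gripper_force: 0.0
```

```bash
python3 go.py .6087 -.169 .003 1.349
python3 - <<'E'
from workcell import r
from h import *
c=r.capture("side");x,y=296,228
print(P(c,[[.6087,-.169,.004]]),P(c,pose([.6232,-.1046,1.349],[[-.08,0,.026],[-.048,0,.026]])))
cv2.imwrite("pics/b.png",cv2.resize(c["image"][y-37:y+38,x-50:x+50],(800,600),interpolation=cv2.INTER_CUBIC))
E
```

```text
t 3.8 pos [ 0.6105 -0.1706  0.0071] toolx yaw 1.344 tiltz [ 1.4e-03 -1.0e-04 -1.0e+00] q7 0.295 F [-0.6 -0.6 -0.6] op 0.0869 g 0.0
shift share [ 0.006 -0.01   0.021] turn share -0.0015
[[303.55415888 240.18615276]] [[306.07568474 238.54305534]
 [301.84941353 228.12035897]]
```

View pics/b.png

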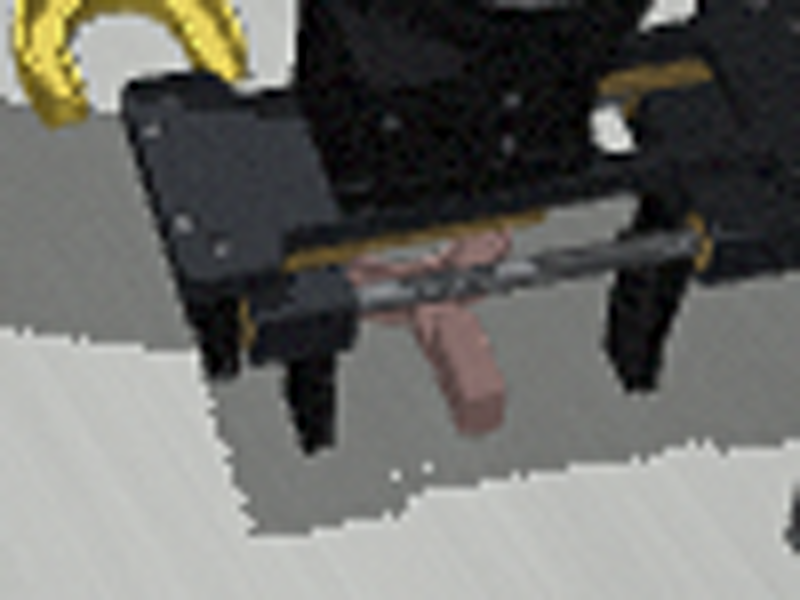

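The fingers straddle the grip block: block end at crop (480,415), finger tips at (315,445) and (640,385), block roughly central. I'll lower 3 mm and close.

Emit:
{"api": "apply_moves", "payload": {"rows": [{"tx":0.006,"ty":-0.008,"tz":0.015,"turn":-0.001,"claw":1},{"tx":0.006,"ty":-0.008,"tz":0.015,"turn":-0.001,"claw":0.2},{"tx":0.006,"ty":-0.008,"tz":0.015,"turn":-0.001,"claw":-0.2},{"tx":0.006,"ty":-0.008,"tz":0.015,"turn":-0.001,"claw":-0.5},{"tx":0.006,"ty":-0.008,"tz":0.015,"turn":-0.001,"claw":-1},{"tx":0.006,"ty":-0.008,"tz":0.015,"turn":-0.001,"claw":-1},{"tx":0.006,"ty":-0.008,"tz":0.015,"turn":-0.001,"claw":-1},{"tx":0.006,"ty":-0.008,"tz":0.015,"turn":-0.001,"claw":-1},{"tx":0.006,"ty":-0.008,"tz":0.015,"turn":-0.001,"claw":-1}], "squeeze": 35}}

```text
t: 4.97
position: [0.6085, -0.169, 0.0032]
tcp_rot: [2.455, 1.96, -0.0]
contact_force: [0.2, 0.2, -0.6]
opening: 0.0146
gripper_force: 0.1
```

```bash
python3 go.py .6087 -.169 .06 1.349
```

```text
t 4.97 pos [ 0.6085 -0.169   0.0032] toolx yaw 1.347 tiltz [-0.e+00 -1.e-04 -1.e+00] q7 0.298 F [ 0.2  0.2 -0.6] op 0.0146 g 0.1
shift share [ 0.     0.001 -0.284] turn share -0.0006
```

Emit:
{"api": "apply_moves", "payload": {"rows": [{"tx":0,"ty":0,"tz":0,"turn":0,"claw":-1},{"tx":0,"ty":0,"tz":0,"turn":0,"claw":-1},{"tx":0,"ty":0,"tz":0,"turn":0,"claw":-1},{"tx":0,"ty":0,"tz":-0.1,"turn":0,"claw":-1},{"tx":0,"ty":0,"tz":-0.25,"turn":0,"claw":-1},{"tx":0,"ty":0,"tz":-0.4,"turn":0,"claw":-1},{"tx":0,"ty":0,"tz":-0.4,"turn":0,"claw":-1},{"tx":0,"ty":0,"tz":-0.4,"turn":0,"claw":-1}], "squeeze": 35}}

```text
t: 5.98
position: [0.6085, -0.1688, 0.0834]
tcp_rot: [-2.455, -1.96, -0.001]
contact_force: [0.6, -0.6, -1.1]
opening: 0.0135
gripper_force: 35.0
```

```bash
python3 go.py .661 .0547 .083 1.747
python3 - <<'E'
from workcell import r
from h import *
c=r.capture("side");x,y=300,205
cv2.imwrite("pics/c.png",cv2.resize(c["image"][y-37:y+38,x-50:x+50],(800,600),interpolation=cv2.INTER_CUBIC))
E
```

```text
t 5.97 pos [ 0.6085 -0.1688  0.0834] toolx yaw 1.347 tiltz [ 2.e-04  2.e-04 -1.e+00] q7 0.248 F [ 0.6 -0.6 -1.1] op 0.0135 g 35.0
shift share [1.148 0.009 0.002] turn share -0.1272
```

Emit:
{"api": "apply_moves", "payload": {"rows": [{"tx":0.12,"ty":0,"tz":0,"turn":0,"claw":-1},{"tx":0.3,"ty":0,"tz":0,"turn":-0.03,"claw":-1},{"tx":0.5,"ty":0,"tz":0,"turn":-0.07,"claw":-1},{"tx":0.7,"ty":0,"tz":0,"turn":-0.1,"claw":-1},{"tx":0.9,"ty":0,"tz":0,"turn":-0.127,"claw":-1},{"tx":1,"ty":0.009,"tz":0.03,"turn":-0.127,"claw":-1},{"tx":1,"ty":0.009,"tz":0.06,"turn":-0.127,"claw":-1},{"tx":1,"ty":0.009,"tz":0.1,"turn":-0.127,"claw":-1},{"tx":1,"ty":0.009,"tz":0.13,"turn":-0.127,"claw":-1},{"tx":1,"ty":0.009,"tz":0.13,"turn":-0.127,"claw":-1}]}}

```text
t: 7.28
position: [0.6541, 0.0243, 0.0565]
tcp_rot: [-2.02, -2.405, 0.002]
contact_force: [-0.2, -0.1, -1.0]
opening: 0.0138
gripper_force: 35.0
```

```bash
python3 go.py .661 .0547 .057 1.747
python3 - <<'E'
from workcell import r
from h import *
C={n:r.capture(n) for n in("side","top")}
for n in C: print(n,P(C[n],[[.65,.09,.06]]))
o=[]
for n in C:
    x,y=P(C[n],[[.65,.12,.06]])[0].astype(int)
    o.append(cv2.resize(C[n]["image"][y-50:y+50,x-33:x+33],(396,600),interpolation=cv2.INTER_CUBIC))
cv2.imwrite("pics/d.png",np.hstack(o))
E
```

```text
t 7.28 pos [0.6541 0.0243 0.0565] toolx yaw 1.744 tiltz [-1.1e-03 -5.0e-04 -1.0e+00] q7 0.304 F [-0.2 -0.1 -1. ] op 0.0138 g 35.0
shift share [ 0.144  0.06  -0.003] turn share -0.0009
side [[269.44722041 153.52790424]]
top [[224.0513331  163.58758787]]
```

View pics/d.png

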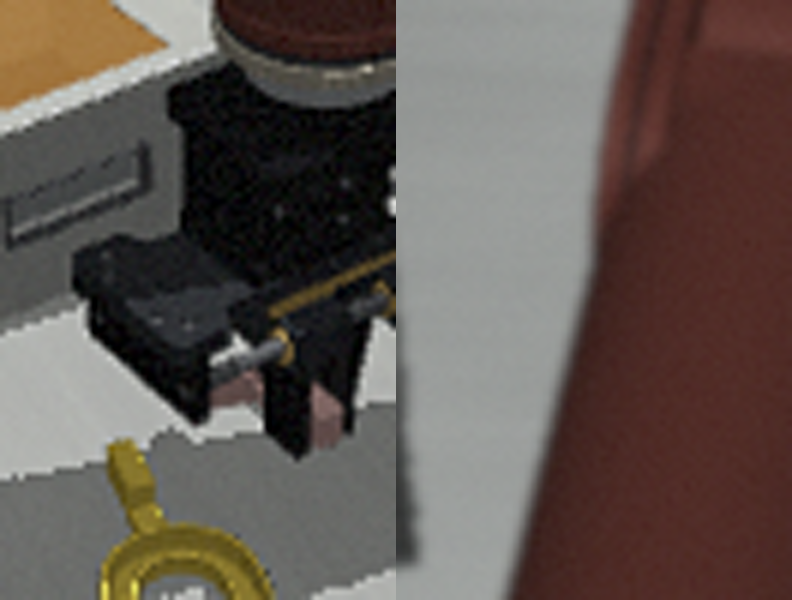

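The slot shows in the left half (crop 10..150, 145..245) and the tray is ahead of the gripper, mostly hidden; the top view is blocked by the arm. I'll align and bring the heels to 15 mm from the guard.

Emit:
{"api": "apply_moves", "payload": {"rows": [{"tx":0.05,"ty":0.03,"tz":-0.003,"turn":-0.001,"claw":-1},{"tx":0.1,"ty":0.06,"tz":-0.003,"turn":-0.001,"claw":-1},{"tx":0.2,"ty":0.06,"tz":-0.003,"turn":-0.001,"claw":-1},{"tx":0.3,"ty":0.06,"tz":-0.003,"turn":-0.001,"claw":-1},{"tx":0.38,"ty":0.06,"tz":-0.003,"turn":-0.001,"claw":-1},{"tx":0.42,"ty":0.06,"tz":-0.003,"turn":-0.001,"claw":-1},{"tx":0.42,"ty":0.06,"tz":-0.003,"turn":-0.001,"claw":-1},{"tx":0.42,"ty":0.06,"tz":-0.003,"turn":-0.001,"claw":-1}]}}

```text
t: 8.38
position: [0.6519, 0.1094, 0.0578]
tcp_rot: [2.016, 2.409, -0.001]
contact_force: [0.7, 0.6, -0.9]
opening: 0.0137
gripper_force: 35.0
```

```bash
python3 go.py .6514 .1089 .0572 1.747
python3 - <<'E'
from workcell import r
from h import *
c=r.capture("side");s=r.sense()
M=R.from_rotvec(s["tcp_rot"]).as_matrix();a=np.arctan2(M[1,0],M[0,0]);p=s["position"]
tp=[p[0]+.066*np.cos(a),p[1]+.066*np.sin(a),a,p[2]-.0032];print(tp)
L=[.61716,.30188,1.74708]
x0,y0,k=205,95,8
im=cv2.resize(c["image"][y0:y0+75,x0:x0+100],(800,600),interpolation=cv2.INTER_CUBIC)
q=lambda X:((P(c,X)-[x0,y0]+.5)*k).astype(np.int32)
b=lambda h,w,x:pose(L,[[x,y*h,.062+z*w] for y,z in((1,1),(-1,1),(-1,-1),(1,-1))])
cv2.polylines(im,[q(b(.037,.01,-.085))],1,(0,255,0),1)
for pt in traymodel(.011): cv2.polylines(im,[cv2.convexHull(q(pose(tp,pt)))],1,(255,255,0),1)
cv2.imwrite("pics/e.png",im)
E
```

```text
t 8.38 pos [0.6519 0.1094 0.0578] toolx yaw 1.748 tiltz [ 2.e-04 -6.e-04 -1.e+00] q7 0.173 F [ 0.7  0.6 -0.9] op 0.0137 g 35.0
shift share [-0.002 -0.003  0.003] turn share 0.0004
[np.float64(0.6403349392237555), np.float64(0.1742621588602304), np.float64(1.7480177108317292), np.float64(0.05465018871035391)]
```

View pics/e.png

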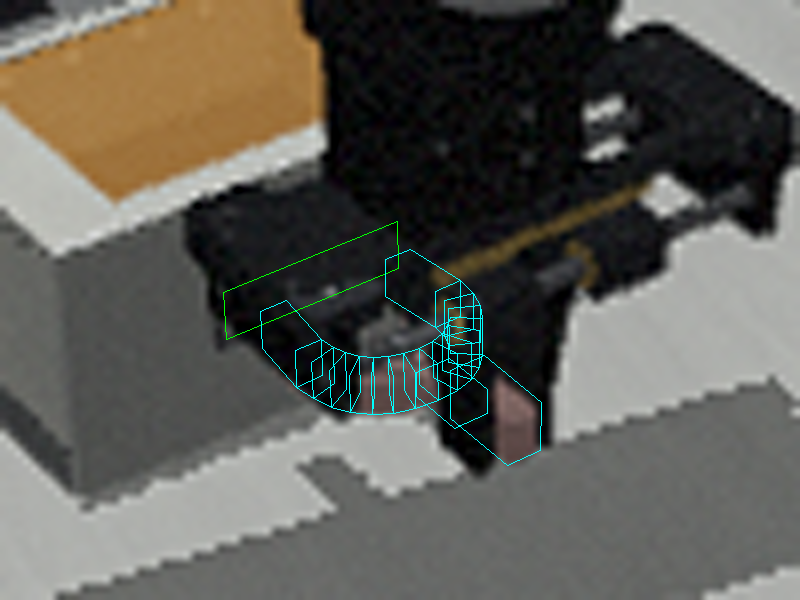

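The model outline overlays the visible pink (block end at 508,465; arch bottom at 375,412), so the cameras and robot agree and the tray is level. I'll insert the first part gently and watch the force.

Emit:
{"api": "apply_moves", "payload": {"rows": [{"tx":0.025,"ty":-0.002,"tz":0.001,"turn":0,"claw":-1},{"tx":0.05,"ty":-0.002,"tz":0.001,"turn":0,"claw":-1},{"tx":0.075,"ty":-0.002,"tz":0.001,"turn":0,"claw":-1},{"tx":0.1,"ty":-0.002,"tz":0.001,"turn":0,"claw":-1},{"tx":0.12,"ty":-0.002,"tz":0.001,"turn":0,"claw":-1},{"tx":0.14,"ty":-0.002,"tz":0.001,"turn":0,"claw":-1},{"tx":0.14,"ty":-0.002,"tz":0.001,"turn":0,"claw":-1}]}}

```text
t: 9.3
position: [0.6463, 0.1384, 0.0575]
tcp_rot: [-2.014, -2.411, -0.0]
contact_force: [-1.6, -0.5, -0.7]
opening: 0.0133
gripper_force: 35.0
```

```bash
python3 go.py .637 .1896 .0572 1.747
```

```text
t 9.3 pos [0.6463 0.1384 0.0575] toolx yaw 1.75 tiltz [-1.e-04  1.e-04 -1.e+00] q7 0.128 F [-1.6 -0.5 -0.7] op 0.0133 g 35.0
shift share [ 0.26  -0.     0.002] turn share 0.0009
```

Emit:
{"api": "apply_moves", "payload": {"rows": [{"tx":0.02,"ty":0,"tz":0,"turn":0,"claw":-1},{"tx":0.04,"ty":0,"tz":0,"turn":0,"claw":-1},{"tx":0.06,"ty":0,"tz":0,"turn":0,"claw":-1},{"tx":0.06,"ty":0,"tz":0,"turn":0,"claw":-1}]}}

```text
t: 9.8
position: [0.6443, 0.1505, 0.0576]
tcp_rot: [-2.014, -2.411, -0.001]
contact_force: [0.7, 0.6, -0.2]
opening: 0.0137
gripper_force: 35.0
```

Emit:
{"api": "apply_moves", "payload": {"rows": [{"tx":0.02,"ty":0,"tz":0,"turn":0,"claw":-1},{"tx":0.04,"ty":0,"tz":0,"turn":0,"claw":-1},{"tx":0.04,"ty":0,"tz":0,"turn":0,"claw":-1}]}}

```text
t: 10.18
position: [0.6429, 0.1583, 0.0576]
tcp_rot: [-2.014, -2.411, -0.001]
contact_force: [1.6, 1.3, -0.4]
opening: 0.0135
gripper_force: 35.0
```

```bash
python3 go.py .637 .1896 .0572 1.747;python3 -c "
from workcell import r
import numpy as np
a=[]
for i in range(6): r.capture('side'); s=r.sense(); a.append(np.r_[s['contact_force'],s['torque']])
print(np.mean(a,0).round(2),np.std(a,0).round(2))"
```

```text
t 10.18 pos [0.6429 0.1583 0.0576] toolx yaw 1.75 tiltz [ 2.e-04  4.e-04 -1.e+00] q7 0.096 F [ 1.6  1.3 -0.4] op 0.0135 g 35.0
shift share [ 0.159 -0.001  0.002] turn share 0.0009
[ 1.62  1.67 -0.51  0.24 -0.37 -0.18] [0.42 0.41 0.5  0.04 0.03 0.02]
```

Emit:
{"api": "apply_moves", "payload": {"rows": [{"tx":0,"ty":0.004,"tz":0,"turn":-0.0008,"claw":-1},{"tx":0,"ty":0.004,"tz":0,"turn":-0.0008,"claw":-1}]}}

```text
t: 10.72
position: [0.6434, 0.1574, 0.0574]
tcp_rot: [-2.012, -2.413, 0.001]
contact_force: [0.6, 0.3, 0.5]
opening: 0.0135
gripper_force: 35.0
```

```bash
cat > f.py <<'E'
from workcell import r
import numpy as np
a=[]
for i in range(8): r.capture('side'); s=r.sense(); a.append(np.r_[s['contact_force'],s['torque'],s['position']])
print(s['t'],np.mean(a,0).round(4),np.std(a,0).round(2))
E
python3 go.py .637 .1896 .0572 1.747;python3 f.py
```

```text
t 10.72 pos [0.6434 0.1574 0.0574] toolx yaw 1.752 tiltz [-6.e-04 -4.e-04 -1.e+00] q7 0.099 F [0.6 0.3 0.5] op 0.0135 g 35.0
shift share [ 0.164 -0.003  0.001] turn share 0.0015
11.125 [ 0.3241  0.1046 -0.5394 -0.0815  0.0303  0.005   0.6435  0.1575  0.0575] [0.4  0.38 0.62 0.02 0.04 0.04 0.   0.   0.  ]
```

Emit:
{"api": "apply_moves", "payload": {"rows": [{"tx":0,"ty":0.005,"tz":0,"turn":0.0015,"claw":-1},{"tx":0,"ty":0.005,"tz":0,"turn":0.0015,"claw":-1}]}}

```text
t: 11.38
position: [0.6447, 0.1579, 0.0576]
tcp_rot: [2.017, 2.408, -0.0]
contact_force: [-0.5, 0.4, 0.1]
opening: 0.0137
gripper_force: 35.0
```

```bash
python3 go.py .637 .1896 .0572 1.747;python3 f.py
```

```text
t 11.38 pos [0.6447 0.1579 0.0576] toolx yaw 1.747 tiltz [ 0. -0. -1.] q7 0.095 F [-0.5  0.4  0.1] op 0.0137 g 35.0
shift share [ 0.163 -0.01   0.002] turn share -0.0
11.775 [ 1.090e-02  3.600e-02 -2.732e-01 -1.069e-01  3.480e-02 -3.000e-04
  6.446e-01  1.579e-01  5.760e-02] [0.29 0.37 0.46 0.04 0.02 0.02 0.   0.   0.  ]
```

Emit:
{"api": "apply_moves", "payload": {"rows": [{"tx":0,"ty":0.005,"tz":0,"turn":0,"claw":-1},{"tx":0,"ty":0.005,"tz":0,"turn":0,"claw":-1}]}}

```text
t: 12.02
position: [0.6457, 0.1581, 0.0576]
tcp_rot: [2.017, 2.408, -0.0]
contact_force: [-0.2, 0.5, -1.5]
opening: 0.0139
gripper_force: 35.0
```

```bash
python3 go.py .637 .1896 .0572 1.747;python3 f.py
```

```text
t 12.03 pos [0.6457 0.1581 0.0576] toolx yaw 1.747 tiltz [ 0. -0. -1.] q7 0.095 F [-0.2  0.5 -1.5] op 0.0139 g 35.0
shift share [ 0.163 -0.015  0.002] turn share 0.0
12.425 [-0.2883 -0.1025 -0.0282 -0.0827  0.0475 -0.0063  0.6456  0.1581  0.0575] [0.39 0.45 0.38 0.02 0.04 0.04 0.   0.   0.  ]
```

Emit:
{"api": "apply_moves", "payload": {"rows": [{"tx":0,"ty":0.004,"tz":0,"turn":0,"claw":-1},{"tx":0,"ty":0.004,"tz":0,"turn":0,"claw":-1}]}}

```text
t: 12.68
position: [0.6465, 0.1582, 0.0576]
tcp_rot: [2.017, 2.408, -0.0]
contact_force: [0.1, -0.5, -0.6]
opening: 0.0139
gripper_force: 35.0
```

```bash
python3 go.py .637 .1896 .0572 1.747;python3 f.py
```

```text
t 12.68 pos [0.6465 0.1582 0.0576] toolx yaw 1.747 tiltz [ 0.e+00 -1.e-04 -1.e+00] q7 0.096 F [ 0.1 -0.5 -0.6] op 0.0139 g 35.0
shift share [ 0.163 -0.019  0.002] turn share 0.0
13.075 [ 0.0749 -0.2447 -0.7455 -0.0929  0.0199 -0.0046  0.6464  0.1582  0.0576] [0.58 0.5  0.48 0.02 0.04 0.03 0.   0.   0.  ]
```

Emit:
{"api": "apply_moves", "payload": {"rows": [{"tx":0,"ty":0.004,"tz":0,"turn":0,"claw":-1},{"tx":0,"ty":0.004,"tz":0,"turn":0,"claw":-1}]}}

```text
t: 13.32
position: [0.6471, 0.1583, 0.0575]
tcp_rot: [-2.017, -2.408, 0.001]
contact_force: [-1.0, 0.2, -0.1]
opening: 0.0138
gripper_force: 35.0
```

```bash
python3 go.py .637 .1896 .0572 1.747;python3 f.py
```

```text
t 13.32 pos [0.6471 0.1583 0.0575] toolx yaw 1.747 tiltz [-3.e-04 -2.e-04 -1.e+00] q7 0.096 F [-1.   0.2 -0.1] op 0.0138 g 35.0
shift share [ 0.163 -0.022  0.001] turn share 0.0001
13.725 [-0.5582 -0.2717 -0.0028 -0.1373  0.1853  0.0654  0.6471  0.1583  0.0575] [0.51 0.42 0.46 0.03 0.03 0.03 0.   0.   0.  ]
```

Both side walls are found, at about +0.2 and +4.3 mm. I'll centre at +2.2 mm and go on in.

Emit:
{"api": "apply_moves", "payload": {"rows": [{"tx":0,"ty":-0.011,"tz":0,"turn":0,"claw":-1},{"tx":0,"ty":-0.011,"tz":0,"turn":0,"claw":-1},{"tx":0.02,"ty":-0.011,"tz":0,"turn":0,"claw":-1},{"tx":0.04,"ty":-0.011,"tz":0,"turn":0,"claw":-1},{"tx":0.06,"ty":-0.011,"tz":0,"turn":0,"claw":-1},{"tx":0.06,"ty":-0.011,"tz":0,"turn":0,"claw":-1},{"tx":0.06,"ty":-0.011,"tz":0,"turn":0,"claw":-1}]}}

```text
t: 14.6
position: [0.643, 0.1697, 0.0576]
tcp_rot: [2.017, 2.408, -0.0]
contact_force: [0.3, -0.9, -0.9]
opening: 0.0135
gripper_force: 35.0
```

```bash
python3 go.py .637 .1896 .0572 1.747;python3 f.py
```

```text
t 14.6 pos [0.643  0.1697 0.0576] toolx yaw 1.747 tiltz [ 0.e+00 -1.e-04 -1.e+00] q7 0.076 F [ 0.3 -0.9 -0.9] op 0.0135 g 35.0
shift share [ 0.103 -0.012  0.002] turn share 0.0
15.0 [-0.2364 -0.1556 -0.5145 -0.119   0.0465  0.0019  0.643   0.1696  0.0576] [0.43 0.69 0.55 0.03 0.04 0.04 0.   0.   0.  ]
```

Free. I'll go the rest of the way.

Emit:
{"api": "apply_moves", "payload": {"rows": [{"tx":0.02,"ty":0.001,"tz":0,"turn":0,"claw":-1},{"tx":0.04,"ty":0.001,"tz":0,"turn":0,"claw":-1},{"tx":0.06,"ty":0.001,"tz":0,"turn":0,"claw":-1},{"tx":0.08,"ty":0.001,"tz":0,"turn":0,"claw":-1},{"tx":0.1,"ty":0.001,"tz":0,"turn":0,"claw":-1},{"tx":0.1,"ty":0.001,"tz":0,"turn":0,"claw":-1},{"tx":0.1,"ty":0.001,"tz":0,"turn":0,"claw":-1}]}}

```text
t: 15.88
position: [0.6397, 0.1893, 0.0576]
tcp_rot: [2.017, 2.408, -0.0]
contact_force: [-0.8, 0.1, -0.6]
opening: 0.0136
gripper_force: 35.0
```

```bash
python3 go.py .637 .1896 .0572 1.747;python3 f.py
python3 - <<'E'
from workcell import r
from h import *
c=r.capture("side");s=r.sense()
M=R.from_rotvec(s["tcp_rot"]).as_matrix();a=np.arctan2(M[1,0],M[0,0]);p=s["position"]
tp=[p[0]+.066*np.cos(a),p[1]+.066*np.sin(a),a,p[2]-.0032]
L=[.61716,.30188,1.74708];x0,y0,k=205,85,8
im=cv2.resize(c["image"][y0:y0+75,x0:x0+100],(800,600),interpolation=cv2.INTER_CUBIC)
q=lambda X:((P(c,X)-[x0,y0]+.5)*k).astype(np.int32)
cv2.polylines(im,[q(pose(L,[[-.085,y*.037,.062+z*.01] for y,z in((1,1),(-1,1),(-1,-1),(1,-1))]))],1,(0,255,0),1)
for pt in traymodel()[-2:]: cv2.polylines(im,[cv2.convexHull(q(pose(tp,pt)))],1,(255,255,0),1)
cv2.imwrite("pics/g.png",im)
E
```

```text
t 15.88 pos [0.6397 0.1893 0.0576] toolx yaw 1.747 tiltz [-0.e+00 -2.e-04 -1.e+00] q7 0.046 F [-0.8  0.1 -0.6] op 0.0136 g 35.0
shift share [ 0.004 -0.013  0.002] turn share -0.0
16.275 [ 0.0344 -0.3029 -0.2677 -0.087   0.0344  0.0258  0.6397  0.1893  0.0576] [0.27 0.47 0.41 0.01 0.03 0.02 0.   0.   0.  ]
```

View pics/g.png

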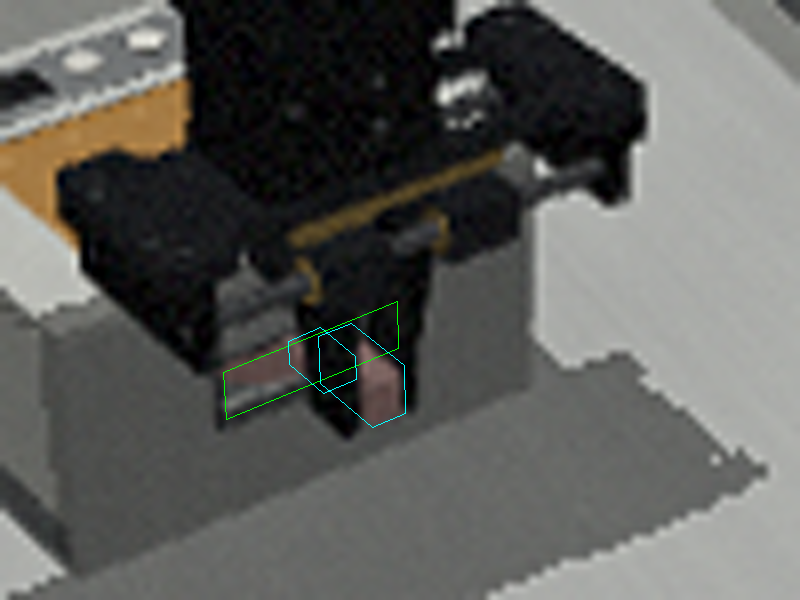

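The tray is in the slot with the handle out: block end at (385,395) matches the model, pink is visible inside the slot at (260,360), and force and torque are at the free baseline. I'll hand it in.

```bash
python3 -c "
from workcell import r
print(r.finish_job())"
```

```text
the job is handed in; nothing more can be done
None
```

The lower-jaw tray, which matches the horseshoe cast in the pan beside the lamp, is held by its handle in the lamp slot: about 36 mm in, level, and centred after feeling for both sides. No contact force showed when I handed the job in; no verdict came back.

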